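# Clamp the silver blank with the bench key

### The job

Lock the silver blank in the engraving block: take the T-handled key out of the wooden tool rack, push it fully down into the slot of the round spindle and turn it clockwise (seen from above) until the clamp arm is firmly up against its stop pin. Then draw the key out, leaving the clamp closed, and stand it back fully home in the free slot of the rack; lower it in, do not drop it. Turn the spindle only with the key, keeping the fingers off the spindle and clamp, and leave the other tools where they are.

Things in the scene. Friction and masses are not known exactly. Their poses are not given: they have to be found in the camera images.
- key: Steel T-handled key, 105 mm tall, standing at the start in one of the rack slots. Origin: underside centre of its round collar (38 mm across, 8 mm thick), z up the 12 mm thick shank, x along blade and crossbar. The flat blade below is 26 mm wide (x), 8 mm thick (y) and reaches 30 mm down, its last 8 mm narrowed to 21 x 5 mm. It fits either way round (half-turn symmetry).
- key_bar (a point): Centre of the key's crossbar handle, 64 mm above the key's origin. The bar is 85 mm long (x), 14 mm thick (y), 22 mm high; below it 45 mm of shank down to the collar. Axes as the key.
- rack: Fixed wooden tool rack, 75 mm (x) by 235 mm (y), 50 mm high; origin at the centre of its underside. Three equal slots in its top, each 32 mm (along x) by 14 mm (along y) and 40 mm deep, at y = -78, 0 and +78 mm. The slots hold the key and two other hand tools; only the key's slot becomes free.
- rack_slot0 (a point): Centre of the mouth of the rack slot at rack y = -78 mm; axes as the rack.
- rack_slot1 (a point): Centre of the mouth of the middle rack slot; axes as the rack.
- rack_slot2 (a point): Centre of the mouth of the rack slot at rack y = +78 mm; axes as the rack.
- block: Fixed green engraving block, 160 x 150 x 40 mm, with a steel spindle and a round silver blank on a wooden pad. Origin: its underside, below the spindle axis; it runs from x = -105 to +55 mm, y = -75 to +75 mm; the blank's centre is at x = -68 mm, the stop pin (12 mm thick, top at 66 mm) at x = -56, y = +17.5 mm.
- slot_mouth (a point): Centre of the mouth of the slot in the flat top of the round steel spindle (65 mm diameter, top 85 mm above the bench). x along the slot (28.5 mm; 10.5 mm across; 33 mm deep), z up; turns with the spindle. The clamp arm sticks out of its side along +x to 83 mm from the axis, its top 63 mm above the bench.
- spindle (a joint): Turn of the spindle, rad, growing clockwise from above. Starts between 0 and 0.35 (clamp open, arm beside the block); at 1.35 the arm lies over the blank against its stop pin and turns no further. Stiff: it stays where left (about 0.12 N m to turn).
- burnisher: Short tool with a dark waisted wooden handle and a brass collar, standing in the rack, 66 mm above it; origin: its collar underside, z up, not a part of the job
- graver: Short tool with a pale mushroom handle, standing in the rack, 52 mm above it; origin: its collar underside, z up, not a part of the job
- file: Wood-handled needle tool 190 mm long lying on the bench; origin on its underside, not a part of the job
- jar: Glass jar with steel cap, 76 mm wide, 85 mm tall; origin: its underside, not a part of the job
- tin: Flat dark tin, 60 mm wide, 30 mm tall; origin: its underside, not a part of the job
- hammer: Bench hammer 220 mm long lying on the bench; origin on its underside, not a part of the job
- mandrel: Pale wooden rod 140 mm long, 24 mm thick, lying on the bench; origin on its underside, not a part of the job
Things that resemble listed ones, but are neither listed nor needed, are in the scene too. Leave any green or purple look-alike of the key alone.

How it is judged:
By the outcome, as a careful person would: the job done as asked, in the order asked, and still so for the second after the job is handed in, with the robot touching nothing.
It also fails if it takes over 72 s, if anything falls off the work surface, if the arm or the gripper's body presses on something with over 40 N, if the wrist force passes 120 N, or if a joint passes its speed limit or range.

### The arm

A 7-joint arm with a two-finger parallel gripper is mounted at the origin on the work surface. World frame = base frame: x ahead of the robot, y to its left, z up, the work surface at z = 0. Lengths are in m, angles in rad, forces in N, time in s.
With the tool pointing down it reaches from about 0.4 to 0.875 m from the base axis. Payload 6.5 kg.
Tool frame: the origin (TCP) lies midway between the tips of the shut fingers; the grasp point (between the pads) lies 19 mm behind it; z points along the fingers, y is the line along which they close (so a half turn about z gives the same grasp; the last joint's range is limited). The gripper opens to 88 mm and grips with 3 to 60 N. Pads are 18 mm wide; open, the fingers measure 123 mm over their backs; the gripper's body (75 mm by 187 mm) begins 45 mm behind the grasp point.
Start: joints at [-1.169, 0.536, -0.004, 1.538, 0.003, 1.067, -0.071], TCP at [0.293, 0.58, 0.239] pointing down, gripper open.
Joint ranges: [-2.7, 2.7], [-0.37, 2.16], [-1.27, 1.26], [0.24, 2.4], [-1.31, 4.45], [0.19, 1.91], [-2.76, 2.76]. Speed limits (rad/s): [2.39, 2.39, 3.14, 3.14, 3.14, 3.14, 3.14].

### API

Orientations are given as a rotation vector (axis times angle).
In Python, from cell import sensors, optics, r gives the robot as it stands. The module is installed in compiled form; this text tells all that it offers.
- The arm moves only by the tool step_arm, never from a script. Its argument "moves" is a list of rows, each an object with "dp": the shift along the world's x, y, z in mm, a list of three; "rotation": the turn, a rotation vector about the world's x, y, z in degrees, a list of three; "jaw": the closure, from -1 (fully open) to 1 (shut). A call has 1 to 5 rows; each row shifts and turns the commanded pose from where the row before left it; what a row does not reach is not made up. A row lasts 1/12 s, in which the tool goes at most 41.7 mm and 7.16 degrees, less where a joint would pass 70% of its speed; a pose out of reach is approached as far as the arm can. A call with a gripper value outside its range is refused whole. The fingers move at their own pace and stop on an object; "newtons" is the grip in N (left out, the last holds). Time passes only in rows, so rows that do not move let the fingers close. It gives the time, the measured TCP pose, the force, the opening and the grip force at its end, in the units of the state.
- sensors.get_obs(): the state, without advancing time (a new reading comes with each control period).
- optics.camera(name): name is "scene" or "top"; returns a dict with "frame" (384x512x3 uint8, red, green, blue), "fx", "fy", "cx", "cy" (pixels), "dist_coeffs" ([k1, k2, p1, p2, k3] as OpenCV has them; the pictures are not rectified), "R" (3x3) and "t" (3): a world point X has camera coordinates R X + t. Camera axes: x right, y down, z forward; pixel columns grow to the right and rows downward; lengths in m; the calibration is good to about 2 mm. A picture is of the moment at which its call begins. There is no depth.
- r.close_job(): hands the job in; it is judged then, once.
The state is a dict: "time_s": time; "joint_pos": joint angles; "qvel": joint speeds; "joint_torque": joint torques, N m; "eef_pos": TCP position; "orientation": TCP orientation; "ft_force": force on the tool from outside, world axes, zero at the start; "wrist_torque": the same for the moment, N m; "finger_gap": opening from 0.0 (shut) to 1.0 (fully open); "finger_force": force on a finger pad.
Only numpy, scipy, OpenCV 4.12 (cv2) and the standard library are available. Lean on these libraries where they do the work, as an engineer would, in place of code of your own. Each camera call takes 0.05 s, during which the arm holds its last target. There are 200 camera calls.

## Working session

There is one attempt and no reset: what is moved stays moved. The work goes in short steps, Python scripts to look and compute and a tool call to move; the robot and the scene stay as the last step left them, time stands still between calls to the robot, and variables do not carry over. Pictures are saved under pics/ and viewed, at most 10 in all, crops included, and the job is handed in when it is done.

Besides the shell and the picture viewer there is one more tool, called as name([rows], argument=value, ...), one row to a line, values as JSON. step_arm: Moves the arm, as the interface text tells. Its arguments: {"type":"object","properties":{"moves":{"type":"array","items":{"type":"object","properties":{"dp":{"type":"array","items":{"type":"number"}},"rotation":{"type":"array","items":{"type":"number"}},"jaw":{"type":"number"}}}},"newtons":{"type":"number"}},"required":["moves"]}

```bash
mkdir -p pics
python3 - <<'E'
from cell import sensors, optics, r
import cv2,pickle
o=sensors.get_obs(); print(o)
for n in("scene","top"):
    c=optics.camera(n); pickle.dump(c,open(n+"0.pkl","wb"))
    print(n,c["fx"],c["dist_coeffs"],c["R"],c["t"])
    cv2.imwrite(f"pics/{n}0.png",cv2.resize(c["frame"][:,:,::-1],(800,600),interpolation=cv2.INTER_CUBIC))
E
```

```text
{'time_s': 0.0, 'joint_pos': array([-1.1691702 ,  0.53714011, -0.00442548,  1.53882101,  0.00261662,
        1.06729179, -0.07123097]), 'qvel': array([ 2.50725930e-05, -1.89550033e-03, -4.85525813e-04, -2.51471605e-04,
       -2.11462273e-03, -1.73926464e-04, -2.56080893e-03]), 'joint_torque': array([ 5.39623325e-04, -5.70980108e+01,  9.90658365e-01, -2.51603401e+01,
       -5.63272065e-02,  1.77057926e-02,  1.25250722e-04]), 'eef_pos': array([0.29287638, 0.57962219, 0.23787641]), 'orientation': array([-7.28062543e-01, -3.05581356e+00,  2.57087212e-03]), 'ft_force': array([ 0.206502  , -0.20825078, -0.02871853]), 'wrist_torque': array([ 0.01863919, -0.01140632, -0.01050182]), 'finger_force': 0.0, 'finger_gap': 1.0040512366980947}
scene 357.17499147244234 [-0.05249689  0.          0.          0.          0.        ] [[-0.79628139  0.60488695 -0.00690817]
 [ 0.48941695  0.63747924 -0.59505568]
 [-0.3555376  -0.47721274 -0.80365478]] [ 0.51112462 -0.1869903   1.13135775]
top 435.9685744300556 [-0.16111374  0.          0.          0.          0.        ] [[-0.02612376 -0.99965803  0.00117355]
 [-0.99268048  0.02580291 -0.11798169]
 [ 0.11791106 -0.00424709 -0.99301508]] [-0.07369967  0.58045783  1.08072021]
```

View pics/scene0.png

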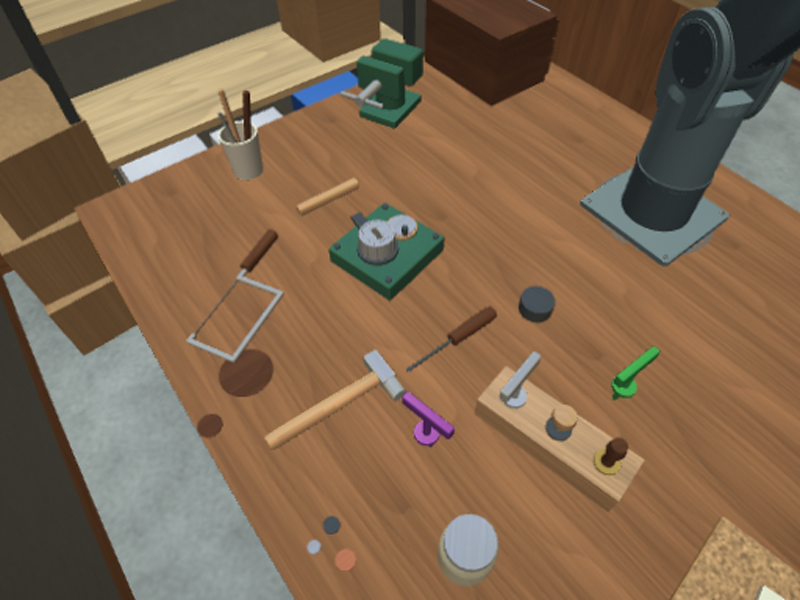

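View pics/top0.png

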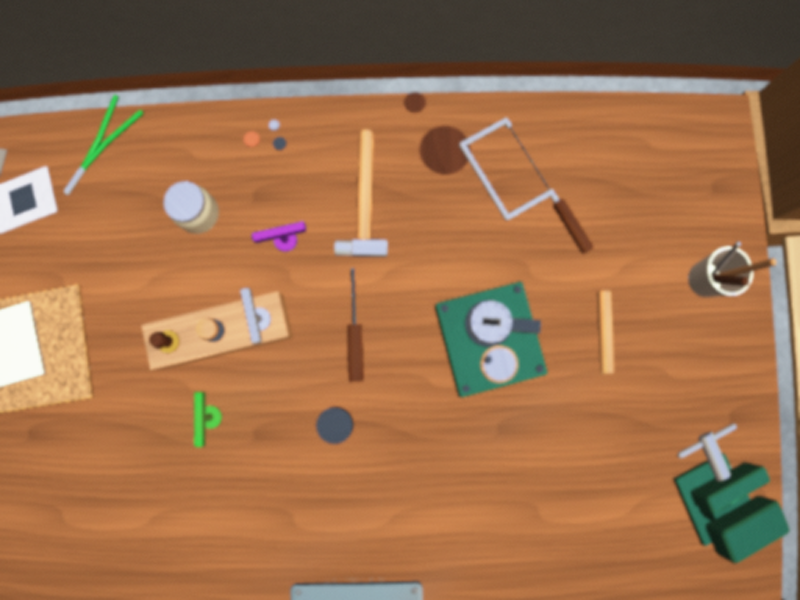

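The scene view has the silver key in the rack's right-hand slot (bar at about 520,375 and collar at 514,397 in the 800 px picture). The top view shows it at about (250,315). The spindle is at (491,322) in the top view, its arm pointing right toward (540,326). Next I'll enlarge both.

Run:
```python
import cv2,pickle,numpy as np
T=pickle.load(open("top0.pkl","rb"))["frame"];S=pickle.load(open("scene0.pkl","rb"))["frame"]
def crop(F,x,y,w,h,k):
    a=cv2.resize(F[y:y+h,x:x+w,::-1],None,fx=k,fy=k,interpolation=cv2.INTER_CUBIC)
    for u in range(0,w,10):
        cv2.line(a,(u*k,0),(u*k,4),(255,255,255),1); cv2.putText(a,str(x+u),(u*k,14),0,.33,(255,255,255),1)
    for v in range(0,h,10):
        cv2.line(a,(0,v*k),(4,v*k),(255,255,255),1); cv2.putText(a,str(y+v),(5,v*k+4),0,.33,(255,255,255),1)
    return a
cv2.imwrite("pics/key.png",np.hstack([crop(T,140,175,50,70,8),crop(S,300,215,50,70,8)]))
cv2.imwrite("pics/blk.png",np.hstack([crop(T,275,175,80,80,5),crop(S,208,125,80,80,5)]))
```

```text
(no output)
```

View pics/key.png

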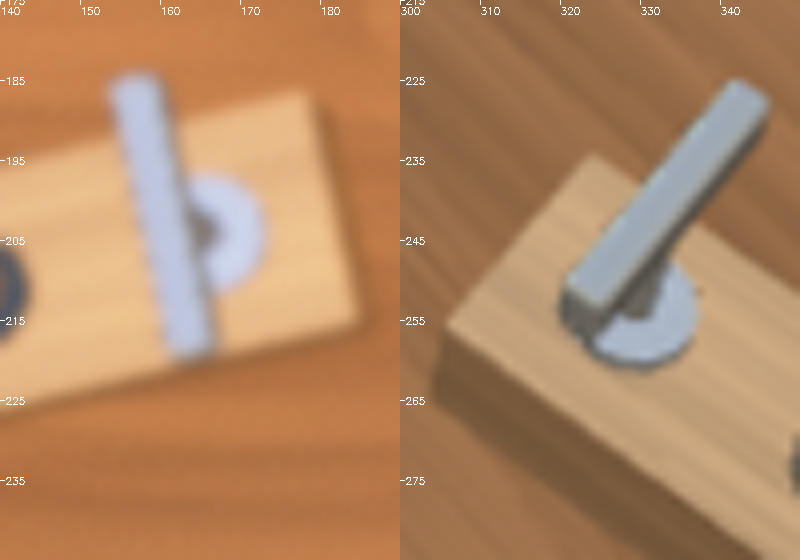

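View pics/blk.png

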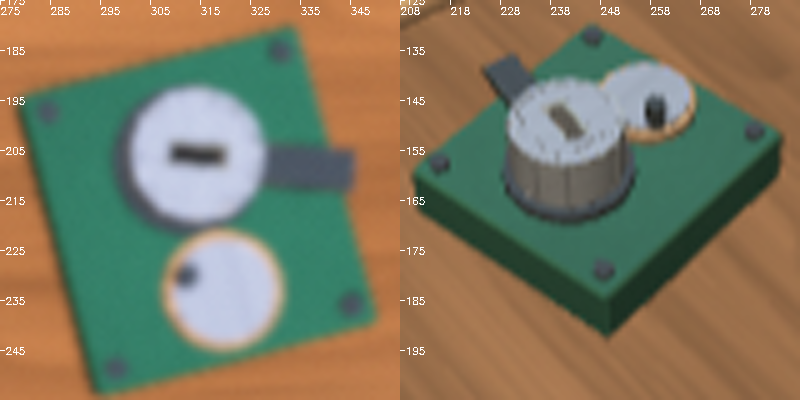

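The first crop shows the bar's top face centred at about (163,217) in the top panel and (270,192) in the scene panel. In the second, the spindle disc is centred at about (198,153.5) in the top panel and (166,121) in the scene panel. The slot runs nearly along the image row, with the arm pointing right. Now I'll triangulate.

```bash
cat > g.py <<'E'
import cv2,pickle,numpy as np
from scipy.optimize import least_squares
C={n:pickle.load(open(n+"0.pkl","rb")) for n in("top","scene")}
def K(c): return np.array([[c["fx"],0,c["cx"]],[0,c["fy"],c["cy"]],[0,0,1.]])
def proj(n,X):
    c=C[n]; return cv2.projectPoints(np.atleast_2d(np.float64(X)),cv2.Rodrigues(c["R"])[0],c["t"],K(c),np.array(c["dist_coeffs"]))[0][:,0]
def tri(a,b):
    f=lambda X:np.r_[proj("top",X)[0]-a,proj("scene",X)[0]-b]
    s=least_squares(f,[.5,0,.05],x_scale=.1); return s.x,s.fun
def ray(n,p,z):
    return least_squares(lambda q:proj(n,[q[0],q[1],z])[0]-p,[.5,0],x_scale=.1).x
E
python3 - <<'E'
from g import *
def px(o,k,pts): return np.array(pts)/k-.5+np.array(o)
kt=lambda p:px((140,175),8,p); ks=lambda p:px((300,215),8,p)
bt=lambda p:px((275,175),5,p); bs=lambda p:px((208,125),5,p)
np.set_printoptions(precision=4,suppress=True)
for nm,a,b in [("bartop",kt((163,217)),ks((270,192))),("barendA",kt((135,78)),ks((352.5,90))),("barendB",kt((191,357)),ks((188,293))),("disc",bt((198.5,153)),bs((166,121))),("slot",bt((198,155.5)),bs((167,121))),
 ("rack cornerA",kt((305,93)),ks((193,152))),("rackcornerB",kt((358,320)),ks((48,325))),("blk c1",bt((292,25)),bs((193,22))),("blkc2",bt((375,322)),bs((380,138))),("blkc3",bt((98,392)),bs((207,300))),("blkc4",bt((20,95)),bs((14,168))),("armtip",bt((353,169)),bs((99,67)))]:
    print(nm,*tri(a,b))
for nm,z,pts in [("bar ends top",.125,[kt((135,78)),kt((191,357))]),("slot ends",.085,[bt((170,154)),bt((226,157))]),("arm",.063,[bt((353,151)),bt((353,189))])]:
    q=[ray("top",p,z) for p in pts]; d=q[1]-q[0]; print(nm,q,np.mean(q,0),np.hypot(*d),np.degrees(np.arctan2(d[1],d[0])))
for nm,z,pts in [("bar sc",.125,[ks((352.5,90)),ks((188,293))]),("disc sc",.085,[bs((166,121))])]:
    q=[ray("scene",p,z) for p in pts]; print(nm,q,np.mean(q,0))
q=ray("top",bt((198.5,153)),.085);print("disc top",q)
E
```

```text
bartop [0.5462 0.1429 0.1225] [-0.0236  0.0203 -0.028  -0.0031]
barendA [0.5638 0.1484 0.2036] [-7.0723  6.0449 -8.1543 -0.8864]
barendB [0.5252 0.1374 0.0253] [ 6.8784 -5.9534  8.347   0.9258]
disc [ 0.5315 -0.2258  0.0856] [-0.0889  0.1065 -0.1547 -0.0229]
slot [ 0.5305 -0.2258  0.0849] [-0.0255  0.0305 -0.0443 -0.0065]
rack cornerA [0.5689 0.1128 0.1301] [-5.8372  5.3123 -7.1553 -0.8274]
rackcornerB [ 0.539   0.097  -0.0429] [ 5.5173 -5.0691  7.0392  0.8256]
blk c1 [ 0.5548 -0.2362  0.1742] [ -9.4981  11.8966 -17.0113  -2.6331]
blkc2 [ 0.4073 -0.3015 -0.0576] [-13.1504  14.8713 -23.5918  -3.2948]
blkc3 [ 0.4423 -0.2242 -0.1556] [ 10.019  -10.9868  16.7672   2.2677]
blkc4 [ 0.5951 -0.1697  0.127 ] [ 13.082  -16.0408  21.8429   3.2806]
armtip [ 0.5234 -0.3072  0.0584] [-0.0972  0.1213 -0.1789 -0.0276]
bar ends top [array([0.5876, 0.1508]), array([0.5045, 0.1341])] [0.5461 0.1424] 0.08474914229677295 -168.65817855554207
slot ends [array([ 0.5316, -0.2122]), array([ 0.5294, -0.2396])] [ 0.5305 -0.2259] 0.02748402523481989 -94.63921900580107
arm [array([ 0.5323, -0.3069]), array([ 0.5133, -0.306 ])] [ 0.5228 -0.3065] 0.0190305119439732 177.29572831301635
bar sc [array([0.5069, 0.1346]), array([0.5859, 0.1524])] [0.5464 0.1435]
disc sc [array([ 0.5309, -0.226 ])] [ 0.5309 -0.226 ]
disc top [ 0.5318 -0.2261]
```

step_arm([
  {"dp": [17,-29,0],"rotation": [0,0,2.6],"jaw": -0.1},
  {"dp": [17,-29,0],"rotation": [0,0,2.6],"jaw": -0.1},
  {"dp": [17,-29,0],"rotation": [0,0,2.6],"jaw": -0.1},
  {"dp": [17,-29,0],"rotation": [0,0,2.6],"jaw": -0.1},
  {"dp": [17,-29,0],"rotation": [0,0,2.6],"jaw": -0.1},
], newtons=20)

```text
time_s: 0.52
eef_pos: [0.3785, 0.4335, 0.2383]
orientation: [-0.374, -3.119, 0.001]
ft_force: [1.5, -0.4, -0.1]
finger_gap: 0.645
finger_force: 0.0
```

step_arm([
  {"dp": [17,-29,0],"rotation": [0,0,2.6],"jaw": -0.1},
  {"dp": [17,-29,0],"rotation": [0,0,2.6],"jaw": -0.1},
  {"dp": [17,-29,0],"rotation": [0,0,2.6],"jaw": -0.1},
  {"dp": [17,-29,0],"rotation": [0,0,2.6],"jaw": -0.1},
  {"dp": [17,-29,0],"rotation": [0,0,2.6],"jaw": -0.1},
])

```text
time_s: 0.93
eef_pos: [0.4635, 0.2885, 0.2385]
orientation: [-0.018, -3.141, 0.0]
ft_force: [1.1, 0.5, 0.0]
finger_gap: 0.555
finger_force: 0.0
```

step_arm([
  {"dp": [17,-29,0],"rotation": [0,0,2.6],"jaw": -0.1},
  {"dp": [17,-29,0],"rotation": [0,0,2.6],"jaw": -0.1},
  {"dp": [17,-29,0],"rotation": [0,0,2.6],"jaw": -0.1},
  {"dp": [17,-29,0],"rotation": [0,0,2.6],"jaw": -0.1},
  {"dp": [0,0,0],"jaw": -0.1},
])

```text
invalid input
```

step_arm([
  {"dp": [16.5,-29,0],"rotation": [0,0,2.5],"jaw": -0.1},
  {"dp": [16.5,-29,0],"rotation": [0,0,2.5],"jaw": -0.1},
  {"dp": [16.5,-29,0],"rotation": [0,0,2.5],"jaw": -0.1},
  {"dp": [16.5,-29,-20],"rotation": [0,0,2.5],"jaw": -0.1},
  {"dp": [16.5,-29.5,-20],"rotation": [0,0,2.3],"jaw": -0.1},
])

```text
time_s: 1.35
eef_pos: [0.5469, 0.1435, 0.1991]
orientation: [-0.318, 3.123, 0.001]
ft_force: [0.9, -0.4, -0.2]
finger_gap: 0.551
finger_force: 0.0
```

step_arm([
  {"dp": [0,0,-20],"rotation": [0,0,0],"jaw": -0.1},
  {"dp": [0,0,0],"rotation": [0,0,0],"jaw": -0.1},
])

```text
time_s: 1.52
eef_pos: [0.5438, 0.1413, 0.1749]
orientation: [0.307, -3.12, 0.004]
ft_force: [-1.6, 0.1, 0.8]
finger_gap: 0.55
finger_force: 0.0
```

```bash
cat > look.py <<'E'
import sys,cv2,pickle,numpy as np
from cell import optics,sensors
def crop(F,x,y,w,h,k):
    a=cv2.resize(F[y:y+h,x:x+w,::-1],None,fx=k,fy=k,interpolation=cv2.INTER_CUBIC)
    for u in range(0,w,10):
        cv2.line(a,(u*k,0),(u*k,4),(255,255,255),1); cv2.putText(a,str(x+u),(u*k,14),0,.33,(255,255,255),1)
    for v in range(0,h,10):
        cv2.line(a,(0,v*k),(4,v*k),(255,255,255),1); cv2.putText(a,str(y+v),(5,v*k+4),0,.33,(255,255,255),1)
    return a
def look(name,ta,sa,w=80,h=90,k=5):
    T=optics.camera("top")["frame"];S=optics.camera("scene")["frame"]
    cv2.imwrite(name,np.hstack([crop(T,*ta,w,h,k),crop(S,*sa,w,h,k)]))
E
python3 - <<'E'
from look import *
look("pics/hover.png",(125,165),(290,190))
o=sensors.get_obs();print(o["eef_pos"],o["orientation"],o["joint_pos"],o["finger_gap"])
E
```

```text
[0.54471476 0.14538381 0.17833294] [ 3.15233488e-01 -3.12366783e+00 -6.01076982e-04] [-3.37531607e-01  4.65104647e-01 -3.38511670e-03  1.82197395e+00
  8.69635245e-04  8.56425263e-01  1.43082181e+00] 0.5511389166320382
```

View pics/hover.png

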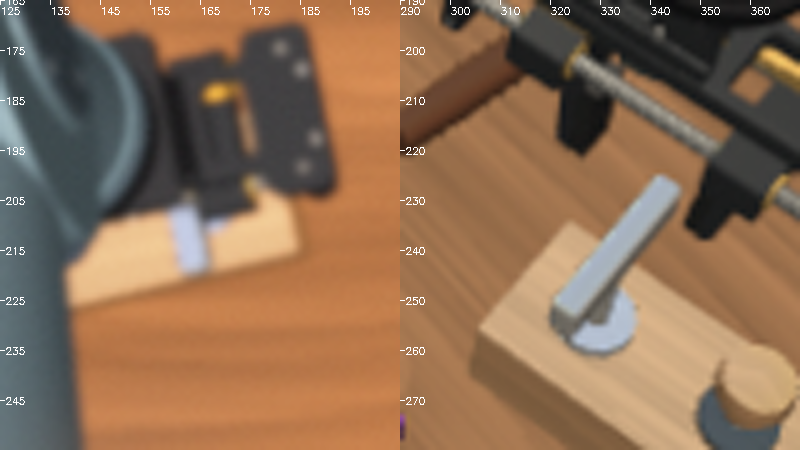

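The scene panel shows the fingers either side of the bar, at about (325,215) and (350,230), square to it. Next I'll descend and grip.

step_arm([
  {"dp": [0.5,-1,-20],"rotation": [0,0,0],"jaw": -0.1},
  {"dp": [0,0,-20],"rotation": [0,0,0],"jaw": -0.1},
  {"dp": [0,0,-20],"rotation": [0,0,0],"jaw": -0.1},
  {"dp": [0,0,-14],"rotation": [0,0,0],"jaw": -0.1},
  {"dp": [0,0,-6],"rotation": [0,0,0],"jaw": -0.1},
])

```text
time_s: 2.03
eef_pos: [0.5452, 0.1456, 0.0983]
orientation: [0.319, -3.124, -0.001]
ft_force: [-0.2, 1.1, -0.6]
finger_gap: 0.554
finger_force: 0.0
```

step_arm([
  {"dp": [0,0,0],"rotation": [0,0,0],"jaw": 1},
  {"dp": [0,0,0],"rotation": [0,0,0],"jaw": 1},
  {"dp": [0,0,0],"rotation": [0,0,0],"jaw": 1},
  {"dp": [0,0,0],"rotation": [0,0,0],"jaw": 1},
  {"dp": [0,0,0],"rotation": [0,0,0],"jaw": 1},
], newtons=40)

```text
time_s: 2.45
eef_pos: [0.5467, 0.1439, 0.0997]
orientation: [-0.315, 3.124, 0.001]
ft_force: [0.2, -0.5, -0.0]
finger_gap: 0.195
finger_force: 0.0
```

step_arm([
  {"dp": [0,0,0],"rotation": [0,0,0],"jaw": 1},
  {"dp": [0,0,0],"rotation": [0,0,0],"jaw": 1},
  {"dp": [0,0,0],"rotation": [0,0,0],"jaw": 1},
  {"dp": [0,0,0],"rotation": [0,0,0],"jaw": 1},
])

```text
time_s: 2.78
eef_pos: [0.5466, 0.1437, 0.0994]
orientation: [-0.314, 3.125, 0.0]
ft_force: [-0.6, -1.2, 5.9]
finger_gap: 0.157
finger_force: 40.0
```

step_arm([
  {"dp": [0,0,-0.5],"rotation": [0,0,0],"jaw": 1},
  {"dp": [0,0,8],"rotation": [0,0,0],"jaw": 1},
  {"dp": [0,0,12],"rotation": [0,0,0],"jaw": 1},
  {"dp": [0,0,15],"rotation": [0,0,0],"jaw": 1},
  {"dp": [0,0,15],"rotation": [0,0,0],"jaw": 1},
])

```text
time_s: 3.2
eef_pos: [0.5456, 0.1435, 0.1489]
orientation: [0.315, -3.125, 0.0]
ft_force: [0.8, 0.3, -2.7]
finger_gap: 0.155
finger_force: 40.0
```

step_arm([
  {"dp": [0,0,25],"rotation": [0,0,0],"jaw": 1},
  {"dp": [0,0,25],"rotation": [0,0,0],"jaw": 1},
  {"dp": [0,0,0],"rotation": [0,0,0],"jaw": 1},
  {"dp": [0,0,0],"rotation": [0,0,0],"jaw": 1},
])

```text
time_s: 3.53
eef_pos: [0.5468, 0.1439, 0.1994]
orientation: [-0.314, 3.123, 0.001]
ft_force: [-0.2, 0.4, -3.2]
finger_gap: 0.151
finger_force: 40.0
```

Run:
```python
from look import *
look("pics/lift.png",(125,165),(285,165),80,110)
o=sensors.get_obs();print(o["eef_pos"],o["orientation"],o["ft_force"],o["wrist_torque"],o["finger_gap"])
```

```text
[0.5451118  0.14338922 0.19714765] [ 3.14714695e-01 -3.12384463e+00  6.46478285e-04] [-0.58174767  1.10915897 -4.05446211] [0.03742824 0.05953358 0.04286921] 0.15461279982552156
```

View pics/lift.png

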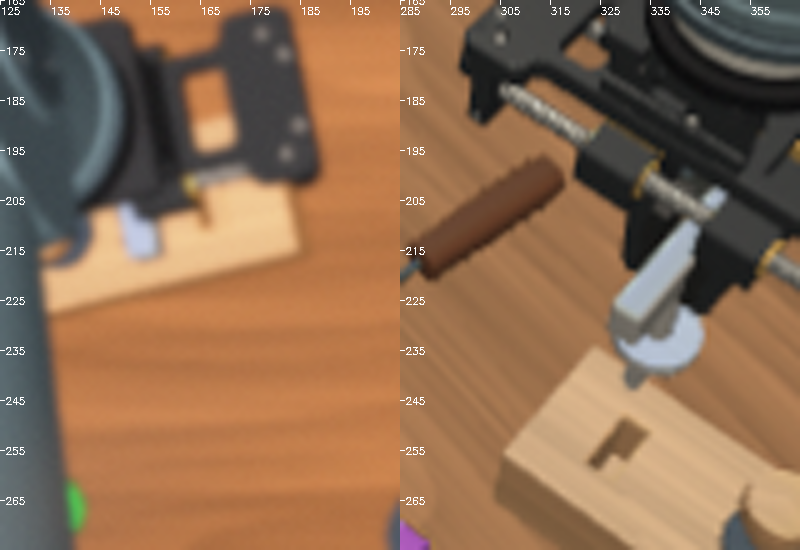

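The key hangs upright in the grip, its collar at about (660,335) in the scene panel, and the free slot shows at about (618,443). Now I'll carry it to the spindle.

step_arm([
  {"dp": [-1,-23,0],"rotation": [0,0,-6.7],"jaw": 1},
  {"dp": [-1,-23,0],"rotation": [0,0,-6.7],"jaw": 1},
  {"dp": [-1,-23,0],"rotation": [0,0,-6.7],"jaw": 1},
  {"dp": [-1,-23,0],"rotation": [0,0,-6.7],"jaw": 1},
  {"dp": [-1,-23,0],"rotation": [0,0,-6.7],"jaw": 1},
])

```text
time_s: 4.05
eef_pos: [0.5397, 0.0275, 0.1965]
orientation: [-0.608, -3.079, 0.002]
ft_force: [0.7, 0.2, -2.6]
finger_gap: 0.156
finger_force: 40.0
```

step_arm([
  {"dp": [-1,-23,0],"rotation": [0,0,-6.7],"jaw": 1},
  {"dp": [-1,-23,0],"rotation": [0,0,-6.7],"jaw": 1},
  {"dp": [-1,-23,0],"rotation": [0,0,-6.7],"jaw": 1},
  {"dp": [-1,-23,0],"rotation": [0,0,-6.7],"jaw": 1},
  {"dp": [-1,-23,0],"rotation": [0,0,-6.7],"jaw": 1},
])

```text
time_s: 4.47
eef_pos: [0.5347, -0.0873, 0.1965]
orientation: [-1.469, -2.774, 0.003]
ft_force: [-0.9, -0.6, -3.9]
finger_gap: 0.155
finger_force: 40.0
```

step_arm([
  {"dp": [-1,-23,0],"rotation": [0,0,-6.7],"jaw": 1},
  {"dp": [-1,-23,0],"rotation": [0,0,-6.7],"jaw": 1},
  {"dp": [-1,-23,0],"rotation": [0,0,-6.7],"jaw": 1},
  {"dp": [-1,-23,0],"rotation": [0,0,-6.7],"jaw": 1},
  {"dp": [-1,-23,0],"rotation": [0,0,-6.7],"jaw": 1},
])

```text
time_s: 4.88
eef_pos: [0.5298, -0.202, 0.1965]
orientation: [-2.206, -2.233, 0.003]
ft_force: [0.0, -0.0, -3.0]
finger_gap: 0.153
finger_force: 40.0
```

step_arm([
  {"dp": [0,-24,-10],"rotation": [0,0,-6.5],"jaw": 1},
  {"dp": [0,0,0],"rotation": [0,0,0],"jaw": 1},
  {"dp": [0,0,0],"rotation": [0,0,0],"jaw": 1},
  {"dp": [0,0,0],"rotation": [0,0,0],"jaw": 1},
])

```text
time_s: 5.22
eef_pos: [0.5304, -0.2243, 0.1869]
orientation: [-2.322, -2.112, 0.002]
ft_force: [1.8, 0.6, -3.5]
finger_gap: 0.158
finger_force: 40.0
```

Run:
```python
from look import *
look("pics/hov2.png",(275,165),(208,80),80,110)
for i in range(6):
    optics.camera("top"); o=sensors.get_obs();print(o["eef_pos"],o["orientation"])
print(o["ft_force"],o["wrist_torque"],o["joint_pos"])
```

```text
[ 0.53124951 -0.22396414  0.18789411] [-2.32221363e+00 -2.11450210e+00 -3.33740262e-04]
[ 0.53135108 -0.22414437  0.1881187 ] [-2.32274304e+00 -2.11455345e+00 -5.35789528e-04]
[ 0.53130722 -0.22437125  0.18819719] [-2.32332232e+00 -2.11420150e+00 -5.19846006e-04]
[ 0.5313182  -0.22459103  0.18831088] [-2.32396420e+00 -2.11381289e+00 -5.70466484e-04]
[ 0.53129008 -0.22483355  0.1883566 ] [2.32431445e+00 2.11340647e+00 5.37781958e-04]
[ 0.53126464 -0.22495465  0.18836978] [2.32463854e+00 2.11303103e+00 5.35570866e-04]
[-0.91721949  0.09282522 -2.44270295] [-0.04588297  0.12593208  0.02655715] [-0.04726836  0.51121844  0.49839794  1.80486295 -0.30314475  0.90148638
  0.49221562]
```

View pics/hov2.png

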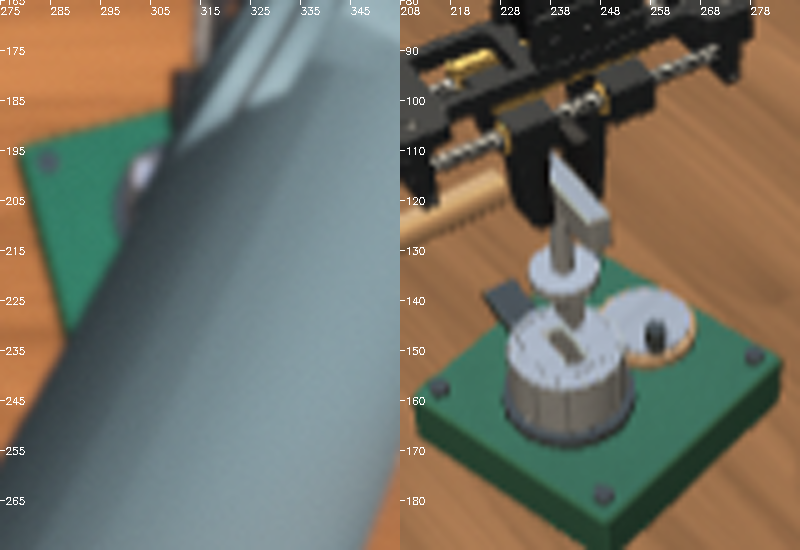

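The scene panel shows the key above the spindle, its collar top centred at about (564,268), with the blade roughly in line with the slot at (566,346). I'll check both against projection.

Run:
```python
from g import *
P=lambda p:np.array([(p[0]-400)/5-.5+208,p[1]/5-.5+80])
c=np.array([.5312,-.2252])
u=np.array([np.cos(np.radians(84.5)),np.sin(np.radians(84.5))]);v=np.array([-u[1],u[0]])
print("collar xy from px",ray("scene",P((564,268)),.1475))
S=lambda X:(proj("scene",X)-[208,80]+.5)*5+[400,0]
a=np.linspace(0,6.28,60)
e=S([[*(c+.019*np.cos(t)*u+.019*np.sin(t)*v),.1475] for t in a]);print("collar ext",e.min(0),e.max(0))
print("tip",S([[*(c+s*.0105*u+w*.0025*v),.1095] for s in(-1,1) for w in (-1,1)]))
print("bar ends top",S([[*(c+s*.0425*u+w*.007*v),.2145] for s in(-1,1) for w in(-1,1)]))
d=np.array([.531,-.226])
e=S([[*(d+.0325*np.cos(t)*u+.0325*np.sin(t)*v),.085] for t in a]);print("disc ext",e.min(0),e.max(0))
print("slot",S([[*(d+s*.01425*u+w*.00525*v),.085] for s in(-1,1) for w in(-1,1)]))
```

```text
collar xy from px [ 0.53153182 -0.22184393]
collar ext [524.46887399 239.00935908] [597.14167328 289.94841639]
tip [[550.54742237 305.55643978]
 [558.54911133 302.04925418]
 [569.96225482 329.27050718]
 [578.02422288 325.68555407]]
bar ends top [[500.33731105 122.57432561]
 [524.5872927  112.94139553]
 [585.53659632 220.19238602]
 [610.62024998 209.5764978 ]]
disc ext [506.78719662 303.89054124] [624.76683835 389.95142203]
slot [[544.69718728 333.85343968]
 [561.13431467 326.56267375]
 [570.49641687 365.90967856]
 [587.09785645 358.40327914]]
```

step_arm([
  {"dp": [0,-0.8,-10],"rotation": [0,0,0],"jaw": 1},
  {"dp": [0,0,-10],"rotation": [0,0,0],"jaw": 1},
  {"dp": [0,0,-4],"rotation": [0,0,0],"jaw": 1},
  {"dp": [0,0,-3],"rotation": [0,0,0],"jaw": 1},
  {"dp": [0,0,-3],"rotation": [0,0,0],"jaw": 1},
])

```text
time_s: 6.03
eef_pos: [0.5308, -0.2261, 0.1574]
orientation: [-2.325, -2.112, 0.001]
ft_force: [-0.1, 0.0, -3.3]
finger_gap: 0.156
finger_force: 40.0
```

step_arm([
  {"dp": [0,0,-1.5],"rotation": [0,0,0],"jaw": 1},
  {"dp": [0,0,-1.5],"rotation": [0,0,0],"jaw": 1},
  {"dp": [0,0,-1.5],"rotation": [0,0,0],"jaw": 1},
  {"dp": [0,0,-1.5],"rotation": [0,0,0],"jaw": 1},
])

```text
time_s: 6.37
eef_pos: [0.5313, -0.2262, 0.1523]
orientation: [2.325, 2.112, 0.0]
ft_force: [-1.2, -0.8, -4.0]
finger_gap: 0.153
finger_force: 40.0
```

step_arm([
  {"dp": [0,0,-4],"rotation": [0,0,0],"jaw": 1},
  {"dp": [0,0,-4],"rotation": [0,0,0],"jaw": 1},
  {"dp": [0,0,-4],"rotation": [0,0,0],"jaw": 1},
  {"dp": [0,0,0],"rotation": [0,0,0],"jaw": 1},
])

```text
time_s: 6.7
eef_pos: [0.5305, -0.2258, 0.1392]
orientation: [-2.324, -2.111, 0.001]
ft_force: [0.1, -0.2, -2.7]
finger_gap: 0.156
finger_force: 40.0
```

step_arm([
  {"dp": [0,0,-2],"rotation": [0,0,0],"jaw": 1},
  {"dp": [0,0,-2],"rotation": [0,0,0],"jaw": 1},
  {"dp": [0,0,-1],"rotation": [0,0,0],"jaw": 1},
  {"dp": [0,0,-1],"rotation": [0,0,0],"jaw": 1},
])

```text
time_s: 7.03
eef_pos: [0.5312, -0.2262, 0.1345]
orientation: [2.325, 2.112, 0.0]
ft_force: [-3.4, 0.6, 9.4]
finger_gap: 0.155
finger_force: 40.0
```

step_arm([
  {"dp": [0,0,0],"rotation": [0,0,-3],"jaw": 1},
  {"dp": [0,0,0],"rotation": [0,0,-4],"jaw": 1},
  {"dp": [0,0,0],"rotation": [0,0,-4],"jaw": 1},
  {"dp": [0,0,0],"rotation": [0,0,-4],"jaw": 1},
  {"dp": [0,0,0],"rotation": [0,0,-4],"jaw": 1},
])

```text
time_s: 7.45
eef_pos: [0.5311, -0.226, 0.1346]
orientation: [-2.644, -1.695, -0.0]
ft_force: [-1.7, -0.2, -1.1]
finger_gap: 0.155
finger_force: 40.0
```

```bash
cat > st.py <<'E'
from cell import sensors,optics
import numpy as np
np.set_printoptions(precision=4,suppress=True)
o=sensors.get_obs();w=o["orientation"]
print(o["time_s"],o["eef_pos"],"yaw",np.degrees(2*np.arctan2(w[1],w[0]))%360,"tilt",w[2],o["ft_force"],o["wrist_torque"],o["finger_gap"],o["joint_pos"])
E
python3 st.py
```

```text
7.45 [ 0.5311 -0.226   0.1346] yaw 65.332815737636 tilt -0.000222028547110732 [-1.6507 -0.2426 -1.1349] [0.0737 0.4335 0.1884] 0.1554814417236627 [-0.0753  0.6051  0.5466  1.8404 -0.4197  0.8131  0.2558]
```

step_arm([
  {"dp": [0,0,0],"rotation": [0,0,-4],"jaw": 1},
  {"dp": [0,0,0],"rotation": [0,0,-4],"jaw": 1},
  {"dp": [0,0,0],"rotation": [0,0,-4],"jaw": 1},
  {"dp": [0,0,0],"rotation": [0,0,-4],"jaw": 1},
  {"dp": [0,0,0],"rotation": [0,0,-4],"jaw": 1},
])

```text
time_s: 7.87
eef_pos: [0.5311, -0.2261, 0.1346]
orientation: [-2.899, -1.211, -0.0]
ft_force: [-1.1, -0.1, -0.6]
finger_gap: 0.155
finger_force: 40.0
```

step_arm([
  {"dp": [0,0,0],"rotation": [0,0,-4],"jaw": 1},
  {"dp": [0,0,0],"rotation": [0,0,-4],"jaw": 1},
  {"dp": [0,0,0],"rotation": [0,0,-4],"jaw": 1},
  {"dp": [0,0,0],"rotation": [0,0,-3],"jaw": 1},
])

```text
time_s: 8.2
eef_pos: [0.5312, -0.2262, 0.1345]
orientation: [3.032, 0.822, 0.0]
ft_force: [-2.1, 0.6, -1.3]
finger_gap: 0.152
finger_force: 40.0
```

```bash
python3 st.py
```

```text
8.2 [ 0.5312 -0.2262  0.1345] yaw 30.333618964813326 tilt 0.00023187192729456397 [-2.0907  0.6394 -1.3115] [-0.0205  0.4024  0.1469] 0.1524402533811177 [-0.1799  0.6513  0.703   1.846  -0.5498  0.8481 -0.2433]
```

step_arm([
  {"dp": [0,0,0],"rotation": [0,0,-2],"jaw": 1},
  {"dp": [0,0,0],"rotation": [0,0,-2],"jaw": 1},
  {"dp": [0,0,0],"rotation": [0,0,-2],"jaw": 1},
  {"dp": [0,0,0],"rotation": [0,0,-2],"jaw": 1},
])

```text
time_s: 8.53
eef_pos: [0.5312, -0.2263, 0.1346]
orientation: [3.081, 0.611, 0.0]
ft_force: [-1.4, -0.5, -0.7]
finger_gap: 0.156
finger_force: 40.0
```

```bash
python3 st.py
```

```text
8.5333 [ 0.5312 -0.2263  0.1346] yaw 22.43654953127359 tilt 0.00037623781516301307 [-1.3559 -0.5433 -0.6669] [-0.0793  0.3238  0.1771] 0.15551978653459186 [-0.2021  0.6639  0.7377  1.8471 -0.5795  0.8582 -0.3558]
```

step_arm([
  {"dp": [0,0,0],"rotation": [0,0,-2],"jaw": 1},
  {"dp": [0,0,0],"rotation": [0,0,-2],"jaw": 1},
  {"dp": [0,0,0],"rotation": [0,0,-2],"jaw": 1},
])

```text
time_s: 8.78
eef_pos: [0.5313, -0.2263, 0.1346]
orientation: [3.109, 0.449, 0.0]
ft_force: [-1.0, -0.8, -1.1]
finger_gap: 0.154
finger_force: 40.0
```

```bash
python3 st.py
```

```text
8.7833 [ 0.5313 -0.2263  0.1346] yaw 16.43767560201188 tilt 0.00047324131523950107 [-0.9988 -0.7505 -1.1006] [-0.0481  0.4355  0.1495] 0.15388011577129404 [-0.2185  0.6739  0.7639  1.848  -0.6021  0.8664 -0.4413]
```

step_arm([
  {"dp": [0,0,0],"rotation": [0,0,-2],"jaw": 1},
  {"dp": [0,0,0],"rotation": [0,0,-2],"jaw": 1},
])

```text
time_s: 8.95
eef_pos: [0.5313, -0.2263, 0.1346]
orientation: [3.123, 0.34, 0.001]
ft_force: [-0.2, -0.0, -1.5]
finger_gap: 0.151
finger_force: 40.0
```

```bash
python3 st.py
```

```text
8.95 [ 0.5313 -0.2263  0.1346] yaw 12.43196313114444 tilt 0.0005248616994093894 [-0.2424 -0.0253 -1.4897] [-0.0696  0.3632  0.1315] 0.15073173736718556 [-0.2292  0.6809  0.7813  1.8485 -0.6172  0.8721 -0.4984]
```

step_arm([
  {"dp": [0,0,0],"rotation": [0,0,-2],"jaw": 1},
  {"dp": [0,0,0],"rotation": [0,0,-2],"jaw": 1},
])

```text
time_s: 9.12
eef_pos: [0.5313, -0.2264, 0.1346]
orientation: [3.133, 0.231, 0.001]
ft_force: [-0.7, -0.2, -1.3]
finger_gap: 0.156
finger_force: 40.0
```

```bash
python3 st.py
```

```text
9.1167 [ 0.5313 -0.2264  0.1346] yaw 8.435997372133846 tilt 0.0005525283960097458 [-0.7119 -0.1528 -1.3134] [-0.1003  0.3859  0.0723] 0.15558655861088197 [-0.2398  0.6881  0.7986  1.849  -0.6322  0.8781 -0.5555]
```

Run:
```python
from g import *
from look import *
bt=lambda p:np.array(p)/5-.5+np.array((275,175))
bs=lambda p:np.array(p)/5-.5+np.array((208,125))
c=[ray("top",bt(p),.04) for p in[(292,25),(375,322),(98,392),(20,95)]]
print(np.round(c,4)); 
for i in range(4):
    d=c[(i+1)%4]-c[i];print(np.hypot(*d),np.degrees(np.arctan2(d[1],d[0])))
print("blank",ray("top",bt((223,290)),.045))
look("pics/turn.png",(275,165),(208,95),80,110)
```

```text
[[ 0.5999 -0.2832]
 [ 0.4469 -0.319 ]
 [ 0.4162 -0.1769]
 [ 0.5674 -0.1423]]
0.15711641845144525 -166.81320506747562
0.1454027720492281 102.17520441203006
0.15511258830689068 12.902423048844792
0.1446113438832267 -77.03559448135057
blank [ 0.4654585  -0.24123982]
```

View pics/turn.png

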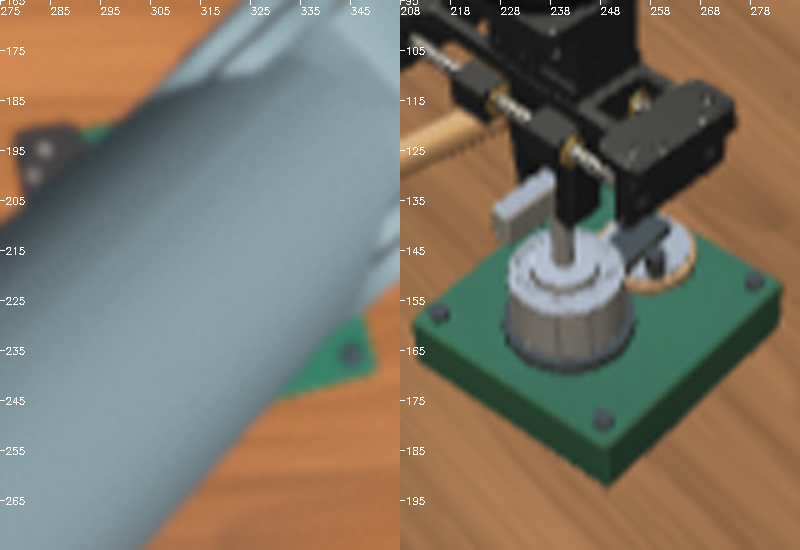

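The scene panel shows the arm over the blank, just short of the pin at about (655,262). By the block's yaw, contact should come near tool yaw 5°.

step_arm([
  {"dp": [0,0,0],"rotation": [0,0,-1.5],"jaw": 1},
  {"dp": [0,0,0],"rotation": [0,0,-1.5],"jaw": 1},
])

```text
time_s: 9.38
eef_pos: [0.5313, -0.2264, 0.1345]
orientation: [3.138, 0.148, 0.001]
ft_force: [-1.2, -0.7, 2.0]
finger_gap: 0.155
finger_force: 40.0
```

```bash
python3 st.py
```

```text
9.3833 [ 0.5313 -0.2264  0.1345] yaw 5.41845708700164 tilt 0.0008117009950977668 [-1.2299 -0.671   2.0072] [-0.1912  0.4175  0.2438] 0.15524247750229236 [-0.2474  0.6936  0.8113  1.8495 -0.6438  0.8826 -0.5985]
```

step_arm([
  {"dp": [0,0,0],"rotation": [0,0,-1.5],"jaw": 1},
  {"dp": [0,0,0],"rotation": [0,0,-1],"jaw": 1},
])

```text
time_s: 9.55
eef_pos: [0.5313, -0.2263, 0.1345]
orientation: [3.14, 0.081, 0.0]
ft_force: [-0.7, -1.0, 2.3]
finger_gap: 0.159
finger_force: 40.8
```

```bash
python3 st.py
```

```text
9.55 [ 0.5313 -0.2263  0.1345] yaw 2.939878691207185 tilt 0.00032596557634661534 [-0.6693 -1.0436  2.3062] [-0.1788  0.484   0.6816] 0.158752929849166 [-0.2542  0.6985  0.8223  1.8497 -0.653   0.8868 -0.6341]
```

step_arm([
  {"dp": [0,0,0],"rotation": [0,0,-1.5],"jaw": 1},
  {"dp": [0,0,0],"rotation": [0,0,0],"jaw": 1},
])

```text
time_s: 9.72
eef_pos: [0.5313, -0.2263, 0.1345]
orientation: [3.141, 0.04, 0.0]
ft_force: [-1.9, -1.0, 3.4]
finger_gap: 0.16
finger_force: 41.7
```

```bash
python3 st.py
```

```text
9.7167 [ 0.5313 -0.2263  0.1345] yaw 1.4628647961134857 tilt 0.00024857987374581346 [-1.9089 -0.964   3.3752] [-0.1432  0.5244  0.8513] 0.15972619235040633 [-0.2582  0.7014  0.8288  1.8498 -0.6586  0.8892 -0.6554]
```

step_arm([
  {"dp": [0,0,0],"rotation": [0,0,2],"jaw": 1},
  {"dp": [0,0,0],"rotation": [0,0,2],"jaw": 1},
  {"dp": [0,0,0],"rotation": [0,0,1.5],"jaw": 1},
  {"dp": [0,0,0],"rotation": [0,0,0],"jaw": 1},
])

```text
time_s: 10.05
eef_pos: [0.5312, -0.2264, 0.1345]
orientation: [-3.136, -0.191, -0.001]
ft_force: [-2.5, -0.4, 3.1]
finger_gap: 0.149
finger_force: 40.0
```

```bash
python3 st.py
```

```text
10.05 [ 0.5312 -0.2264  0.1345] yaw 6.976908484444891 tilt -0.0010375911934883512 [-2.5172 -0.3868  3.1276] [-0.1963  0.4536  0.0209] 0.14943008937790062 [-0.243   0.6906  0.8045  1.8495 -0.6383  0.8801 -0.5756]
```

Torque is back to about zero. Drawing the key out.

step_arm([
  {"dp": [0,0,3],"rotation": [0,0,0],"jaw": 1},
  {"dp": [0,0,6],"rotation": [0,0,0],"jaw": 1},
  {"dp": [0,0,8],"rotation": [0,0,0],"jaw": 1},
  {"dp": [0,0,8],"rotation": [0,0,0],"jaw": 1},
  {"dp": [0,0,8],"rotation": [0,0,0],"jaw": 1},
])

```text
time_s: 10.47
eef_pos: [0.5311, -0.2255, 0.168]
orientation: [-3.135, -0.192, 0.0]
ft_force: [-0.4, 0.4, -3.3]
finger_gap: 0.153
finger_force: 40.0
```

step_arm([
  {"dp": [0,0,12],"rotation": [0,0,0],"jaw": 1},
  {"dp": [0,0,15],"rotation": [0,0,0],"jaw": 1},
  {"dp": [0,0,10],"rotation": [0,0,0],"jaw": 1},
  {"dp": [0,0,0],"rotation": [0,0,0],"jaw": 1},
  {"dp": [0,0,0],"rotation": [0,0,0],"jaw": 1},
])

```text
time_s: 10.88
eef_pos: [0.5315, -0.226, 0.2048]
orientation: [-3.136, -0.192, -0.002]
ft_force: [-0.4, 0.2, -3.3]
finger_gap: 0.154
finger_force: 40.0
```

```bash
python3 st.py;  python3 - <<'E'
from look import *
look("pics/out.png",(275,165),(208,70),80,110)
E
```

```text
10.8833 [ 0.5315 -0.226   0.2048] yaw 7.014687828957392 tilt -0.002009774567060877 [-0.4332  0.1777 -3.3062] [ 0.0649  0.1775 -0.0487] 0.1541509577647576 [-0.3025  0.602   0.888   1.8045 -0.5497  1.0014 -0.6403]
```

View pics/out.png

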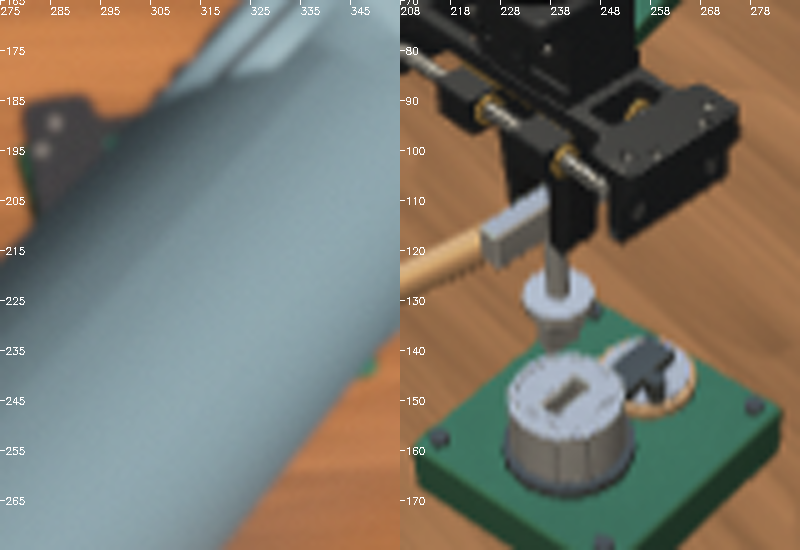

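The clamp arm lies against the pin at about (645,365), the slot is empty, and the key is clear above the spindle. I'll return by unwinding to the original grasp yaw.

step_arm([
  {"dp": [0,0,0],"rotation": [0,0,6],"jaw": 1},
  {"dp": [0,0,0],"rotation": [0,0,7],"jaw": 1},
  {"dp": [0,0,0],"rotation": [0,0,7],"jaw": 1},
  {"dp": [0,0,0],"rotation": [0,0,7],"jaw": 1},
  {"dp": [0,0,0],"rotation": [0,0,7],"jaw": 1},
])

```text
time_s: 11.4
eef_pos: [0.5305, -0.2258, 0.2033]
orientation: [-2.938, -1.109, 0.002]
ft_force: [0.1, -0.1, -3.4]
finger_gap: 0.152
finger_force: 40.0
```

step_arm([
  {"dp": [0,0,0],"rotation": [0,0,7],"jaw": 1},
  {"dp": [0,0,0],"rotation": [0,0,7],"jaw": 1},
  {"dp": [0,0,0],"rotation": [0,0,7],"jaw": 1},
  {"dp": [0,0,0],"rotation": [0,0,7],"jaw": 1},
  {"dp": [0,0,0],"rotation": [0,0,7],"jaw": 1},
])

```text
time_s: 11.82
eef_pos: [0.5305, -0.2259, 0.2033]
orientation: [-2.469, -1.94, 0.002]
ft_force: [-0.3, -0.2, -2.4]
finger_gap: 0.16
finger_force: 40.0
```

step_arm([
  {"dp": [1,23,0],"rotation": [0,0,7],"jaw": 1},
  {"dp": [1,23,0],"rotation": [0,0,7],"jaw": 1},
  {"dp": [1,23,0],"rotation": [0,0,7],"jaw": 1},
  {"dp": [1,23,0],"rotation": [0,0,7],"jaw": 1},
  {"dp": [1,23,0],"rotation": [0,0,7],"jaw": 1},
])

```text
time_s: 12.23
eef_pos: [0.5354, -0.1101, 0.2034]
orientation: [-1.771, -2.593, 0.001]
ft_force: [0.5, -0.9, -4.0]
finger_gap: 0.154
finger_force: 40.0
```

step_arm([
  {"dp": [1,23,0],"rotation": [0,0,7],"jaw": 1},
  {"dp": [1,23,0],"rotation": [0,0,7],"jaw": 1},
  {"dp": [1,23,0],"rotation": [0,0,7],"jaw": 1},
  {"dp": [1,23,0],"rotation": [0,0,7],"jaw": 1},
  {"dp": [1,23,0],"rotation": [0,0,7],"jaw": 1},
])

```text
time_s: 12.65
eef_pos: [0.5403, 0.0048, 0.2034]
orientation: [-0.91, -3.005, 0.001]
ft_force: [0.3, 0.2, -3.9]
finger_gap: 0.158
finger_force: 40.0
```

step_arm([
  {"dp": [1,23,0],"rotation": [0,0,7],"jaw": 1},
  {"dp": [1,23,0],"rotation": [0,0,7],"jaw": 1},
  {"dp": [1,23,0],"rotation": [0,0,7],"jaw": 1},
  {"dp": [1,23,0],"rotation": [0,0,7],"jaw": 1},
  {"dp": [1,23,0],"rotation": [0,0,7],"jaw": 1},
])

```text
time_s: 13.07
eef_pos: [0.5454, 0.1196, 0.2033]
orientation: [0.036, -3.14, 0.001]
ft_force: [-0.2, -0.5, -3.1]
finger_gap: 0.157
finger_force: 40.0
```

step_arm([
  {"dp": [0,23,0],"rotation": [0,0,7],"jaw": 1},
  {"dp": [0,0,0],"rotation": [0,0,0],"jaw": 1},
  {"dp": [0,0,0],"rotation": [0,0,0],"jaw": 1},
  {"dp": [0,0,0],"rotation": [0,0,0],"jaw": 1},
  {"dp": [0,0,0],"rotation": [0,0,0],"jaw": 1},
])

```text
time_s: 13.48
eef_pos: [0.5459, 0.1402, 0.2037]
orientation: [0.214, -3.133, 0.002]
ft_force: [0.1, 0.4, -2.7]
finger_gap: 0.158
finger_force: 40.0
```

```bash
python3 st.py
```

```text
13.4833 [0.5459 0.1402 0.2037] yaw 187.82789685706413 tilt 0.001728709534658853 [ 0.0637  0.4112 -2.6757] [ 0.0068  0.0087 -0.0263] 0.15809204388251025 [-0.377   0.4311  0.0587  1.8062 -0.0301  0.9065  1.4024]
```

step_arm([
  {"dp": [0.2,1.8,0],"rotation": [0,0,3.6],"jaw": 1},
  {"dp": [0,0,-10],"rotation": [0,0,0],"jaw": 1},
  {"dp": [0,0,-10],"rotation": [0,0,0],"jaw": 1},
  {"dp": [0,0,0],"rotation": [0,0,0],"jaw": 1},
  {"dp": [0,0,0],"rotation": [0,0,0],"jaw": 1},
])

```text
time_s: 13.9
eef_pos: [0.5454, 0.1429, 0.183]
orientation: [0.314, -3.123, 0.001]
ft_force: [-0.6, 1.3, -2.5]
finger_gap: 0.153
finger_force: 40.0
```

```bash
python3 - <<'E'
from g import *
from look import *
a=np.radians(11.5);u=np.array([np.cos(a),np.sin(a)]);v=np.array([-u[1],u[0]])
q=ray("scene",np.array([(618-400)/5-.5+285,443/5-.5+165]),.05);print("slot from lift px",q)
# image-based: dark slot pixels vs rack wood, current frame, enlarged
S=optics.camera("scene")["frame"]
im=crop(S,300,205,60,75,8)
P=lambda X:(proj("scene",X)-[300,205]+.5)*8
sq=lambda c,A,B,z:np.array([[*(np.array(c)+s*A*u+w*B*v),z] for s,w in((-1,-1),(1,-1),(1,1),(-1,1))])
cv2.polylines(im,[np.int32(P(sq((.546,.143),.016,.007,.05)))],True,(0,0,255),1)
cv2.imwrite("pics/back.png",im)
E
python3 st.py
```

```text
slot from lift px [0.54504953 0.14153583]
13.95 [0.5459 0.1432 0.1836] yaw 191.51909102662756 tilt 0.0007336512849621634 [ 0.6113  0.205  -2.9783] [ 0.0891  0.022  -0.033 ] 0.15581703220022924 [-0.3681  0.4585  0.0414  1.8192 -0.0238  0.8658  1.4563]
```

View pics/back.png

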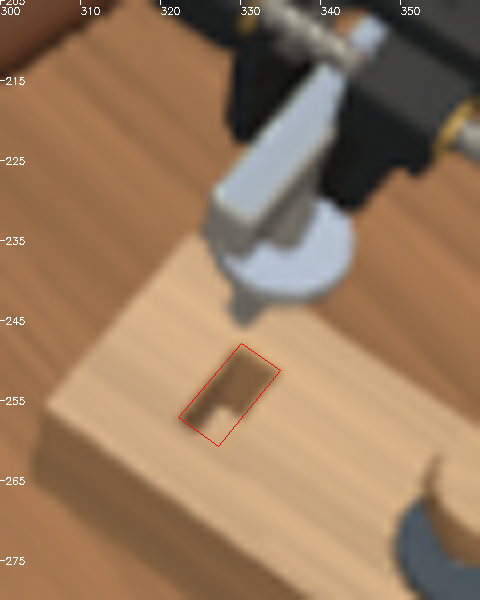

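The drawn outline of the slot at (0.546, 0.143) fits the dark slot at about (230,395) to within a millimetre, and the key is square above it. Lowering now.

step_arm([
  {"dp": [0,0,-20],"rotation": [0,0,0],"jaw": 1},
  {"dp": [0,0,-20],"rotation": [0,0,0],"jaw": 1},
  {"dp": [0,0,-10],"rotation": [0,0,0],"jaw": 1},
  {"dp": [0,0,-4],"rotation": [0,0,0],"jaw": 1},
  {"dp": [0,0,-4],"rotation": [0,0,0],"jaw": 1},
])

```text
time_s: 14.37
eef_pos: [0.5464, 0.1436, 0.1261]
orientation: [0.317, -3.125, 0.0]
ft_force: [-0.3, 0.1, -3.5]
finger_gap: 0.153
finger_force: 40.0
```

step_arm([
  {"dp": [0,0,-2],"rotation": [0,0,0],"jaw": 1},
  {"dp": [0,0,-2],"rotation": [0,0,0],"jaw": 1},
  {"dp": [0,0,-2],"rotation": [0,0,0],"jaw": 1},
  {"dp": [0,0,-2],"rotation": [0,0,0],"jaw": 1},
])

```text
time_s: 14.7
eef_pos: [0.5468, 0.1438, 0.1187]
orientation: [-0.317, 3.124, 0.0]
ft_force: [0.5, -0.5, -3.1]
finger_gap: 0.153
finger_force: 40.0
```

step_arm([
  {"dp": [0,0,-4],"rotation": [0,0,0],"jaw": 1},
  {"dp": [0,0,-4],"rotation": [0,0,0],"jaw": 1},
  {"dp": [0,0,-4],"rotation": [0,0,0],"jaw": 1},
  {"dp": [0,0,-3],"rotation": [0,0,0],"jaw": 1},
  {"dp": [0,0,-2],"rotation": [0,0,0],"jaw": 1},
])

```text
time_s: 15.12
eef_pos: [0.546, 0.1436, 0.1006]
orientation: [0.317, -3.125, 0.0]
ft_force: [-0.0, 1.3, -3.5]
finger_gap: 0.158
finger_force: 40.0
```

step_arm([
  {"dp": [0,0,-1],"rotation": [0,0,0],"jaw": 1},
  {"dp": [0,0,-1],"rotation": [0,0,0],"jaw": 1},
  {"dp": [0,0,0],"rotation": [0,0,0],"jaw": 1},
])

```text
time_s: 15.37
eef_pos: [0.5464, 0.1436, 0.0995]
orientation: [-0.317, 3.125, 0.0]
ft_force: [-0.9, -0.3, 0.5]
finger_gap: 0.151
finger_force: 40.0
```

step_arm([
  {"dp": [0,0,-0.5],"rotation": [0,0,0],"jaw": 1},
  {"dp": [0,0,0],"rotation": [0,0,0],"jaw": 1},
], newtons=10)

```text
time_s: 15.53
eef_pos: [0.5466, 0.1436, 0.0995]
orientation: [-0.317, 3.125, 0.0]
ft_force: [-2.5, -1.4, 5.0]
finger_gap: 0.156
finger_force: 10.0
```

step_arm([
  {"dp": [0,0,0],"rotation": [0,0,0],"jaw": 0.3},
  {"dp": [0,0,0],"rotation": [0,0,0],"jaw": 0.1},
  {"dp": [0,0,0],"rotation": [0,0,0],"jaw": -0.1},
  {"dp": [0,0,0],"rotation": [0,0,0],"jaw": -0.1},
  {"dp": [0,0,0],"rotation": [0,0,0],"jaw": -0.1},
])

```text
time_s: 15.95
eef_pos: [0.5464, 0.1437, 0.0987]
orientation: [-0.318, 3.125, 0.0]
ft_force: [0.3, -0.3, 0.2]
finger_gap: 0.509
finger_force: 0.0
```

step_arm([
  {"dp": [0,0,10],"rotation": [0,0,0],"jaw": -0.1},
  {"dp": [0,0,20],"rotation": [0,0,0],"jaw": -0.1},
  {"dp": [0,0,30],"rotation": [0,0,0],"jaw": -0.1},
  {"dp": [0,0,30],"rotation": [0,0,0],"jaw": -0.1},
  {"dp": [0,0,30],"rotation": [0,0,0],"jaw": -0.1},
])

```text
time_s: 16.37
eef_pos: [0.5461, 0.1436, 0.2207]
orientation: [-0.317, 3.125, 0.0]
ft_force: [0.1, 0.8, 0.1]
finger_gap: 0.549
finger_force: 0.0
```

step_arm([
  {"dp": [0,38,0],"rotation": [0,0,0],"jaw": -0.1},
  {"dp": [0,38,0],"rotation": [0,0,0],"jaw": -0.1},
  {"dp": [0,38,0],"rotation": [0,0,0],"jaw": -0.1},
  {"dp": [0,38,0],"rotation": [0,0,0],"jaw": -0.1},
  {"dp": [0,38,0],"rotation": [0,0,0],"jaw": -0.1},
])

```text
time_s: 16.78
eef_pos: [0.5461, 0.3354, 0.2198]
orientation: [-0.317, 3.125, 0.001]
ft_force: [1.0, -0.6, -0.2]
finger_gap: 0.551
finger_force: 0.0
```

step_arm([
  {"dp": [0,20,0],"rotation": [0,0,0],"jaw": -0.1},
  {"dp": [0,0,0],"rotation": [0,0,0],"jaw": -0.1},
  {"dp": [0,0,0],"rotation": [0,0,0],"jaw": -0.1},
  {"dp": [0,0,0],"rotation": [0,0,0],"jaw": -0.1},
])

```text
time_s: 17.12
eef_pos: [0.5467, 0.3521, 0.219]
orientation: [-0.315, 3.125, -0.002]
ft_force: [0.6, -0.3, 0.5]
finger_gap: 0.55
finger_force: 0.0
```

Run:
```python
from look import *
S=optics.camera("scene")["frame"]
cv2.imwrite("pics/final.png",np.hstack([crop(S,285,205,80,110,5),crop(S,208,115,80,110,5)]))
```

```text
(no output)
```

View pics/final.png

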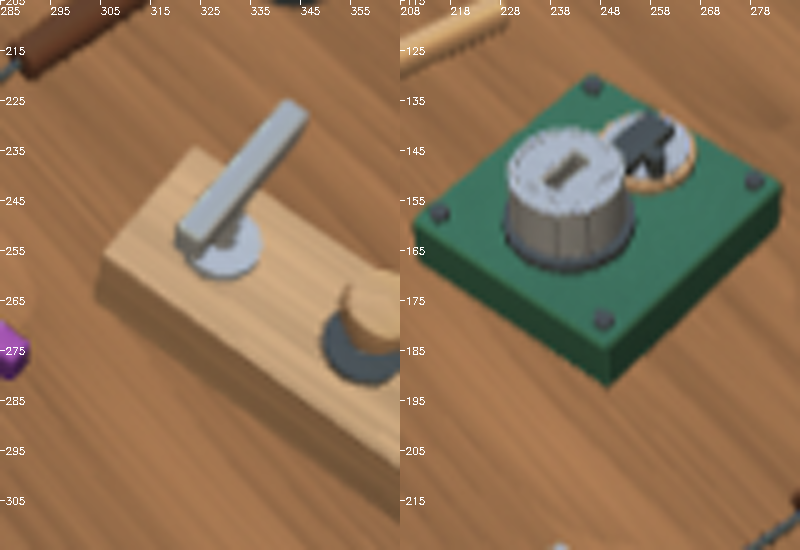

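The key stands home in its slot, collar on the rack at about (222,250), and the clamp arm lies against the pin at about (645,140). That was an 11th picture, one over the limit of 10. Handing in.

```bash
python3 -c "
from cell import r
print(r.close_job())"
```

```text
the job is handed in; nothing more can be done
None
```

I handed the job in at about 17 s on the robot's clock: the clamp is closed firmly against its stop pin and the key is back fully home in its rack slot, but I viewed 11 pictures, one over the limit of 10.

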